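Unpin the aluminium parts chest and take its lid off

ROBOT

A 6-joint arm with a two-finger parallel gripper is mounted at the origin on the work surface. World frame = base frame: x ahead of the robot, y to its left, z up, the work surface at z = 0. Lengths are in m, angles in rad, forces in N, time in s.
With the tool pointing down it reaches from about 0.3 to 0.875 m from the base axis. Payload 6.4 kg.
Tool frame: the origin (TCP) lies between the finger pads; the fingertips stand ctrl.tip_reach ahead of it and the grasp point (between the pads) lies 11 mm behind it (ctrl.tip_reach is the distance from the TCP to the fingertips, in m); z points along the fingers, x is the direction in which the jaws open and shut, and the axes are right-handed (so a half turn about z gives the same grasp; the last joint's range is limited). The gripper opens to 85 mm and grips with 20 to 120 N. Pads are 22 mm wide; open, the fingers measure 114 mm over their backs; the gripper's body (76 mm by 85 mm) begins 54 mm behind the grasp point. The pads swing forward as they close: fully open they stand 13 mm farther back than shut.
Start: joints at [-1.511, 0.181, 1.607, -0, 1.354, -0.206], TCP at [0.151, -0.555, 0.239] pointing down, gripper open.
Joint ranges: [-2.99, 2.99], [-0.89, 2.07], [0.3, 2.58], [-1.14, 4.28], [0, 2.63], [-3.12, 3.12]. Speed limits (rad/s): [2.57, 2.57, 3.01, 3.14, 3.14, 3.14].

INTERFACE

Orientations are given as a unit quaternion [w, x, y, z].
In Python, from bench import telemetry, viewer, ticket, nets, ctrl gives the robot as it stands.
- The arm moves only by the tool step_arm, never from a script. Its argument "plan" is a list of rows, each a list of 2 entries, a list of its own where there are three numbers: the shift along the tool's x, y, z in m, then the turn, a rotation vector about the tool's x, y, z in degrees. A call has 1 to 5 rows; each row is the pose to reach, as a shift and turn from the pose commanded when the call began, along the tool's axes at that moment; what a row does not reach only later rows make up. A row lasts 1/10 s, in which the tool goes at most 50 mm and 8.59 degrees, less where a joint would pass 70% of its speed; a pose out of reach is approached as far as the arm can. A call with a gripper value outside its range is refused whole. "fingers" is the opening in per cent of the stroke, from 0 (shut) to 100 (fully open), set as the call begins (left out, the last holds). The fingers move at their own pace and stop on an object; the grip force is fixed at half the most. Time passes only in rows, so rows that repeat a pose let the fingers close. It gives the time, the measured TCP pose, the force and the opening at its end, in the units of the state.
- telemetry.get_obs(): the state, without advancing time (a new reading comes with each control period).
- viewer.camera(name): name is "side" or "top"; returns the picture (480x640x3 uint8, red, green, blue); there is no depth.
- viewer.get_calibration(name): a dict with "K" (3x3 intrinsics, pixels), "origin" and "orientation" of the camera in the world. Camera axes: x right, y up, looking along -z (the intrinsics and any distortion apply to the point x, -y, -z); pixel columns grow to the right and rows downward; lengths in m; the calibration is good to about 2 mm. A picture is of the moment at which its call begins. get_calibration takes no time and is no camera call.
- ticket.hand_in(): hands the job in, once; it reports no verdict.
Trained networks look in the newest picture that a camera, given by its name, has taken for a name from the list of things; names that differ only in an ending like _2 or _b are one class to them, and where a whole thing is asked for, a point or a joint stands for the part that bears it (a point fixed in the world has none). Each returns a list of dicts, best first, with "score" (0 to 1); they miss things now and then, are a little off and sometimes report something else, mostly with a low value. They report only what shows in the picture. A call takes as long as a camera call.
- nets.boxes_of(thing, camera): "extent" ([left, top, right, bottom] in pixels, round what is visible of it).
The state is a dict: "time_s": time; "q": joint angles; "dq": joint speeds; "joint_efforts": joint torques, N m; "eef_pos": TCP position; "eef_rot": TCP orientation; "wrist_force": force on the tool from outside, world axes, zero at the start; "torque": the same for the moment, N m; "opening": opening from 0.0 (shut) to 1.0 (fully open).
Only numpy, scipy, OpenCV 4.12 (cv2) and the standard library are available. Lean on these libraries where they do the work, as an engineer would, in place of code of your own. Each camera call takes 0.05 s, during which the arm holds its last target.

TASK

Open the bright aluminium parts chest, the one whose lid is held by a red-handled pin (leave the dark padlocked chest shut). Pull the pin straight out of the staple and put it in the empty blue bin, and only then lift the lid off by its black handle and lay it flat, right side up, on the middle of the green mat, setting it down rather than dropping it.

Things in the scene. Friction and masses are not known exactly. Their poses are not given: they have to be found in the camera images.
- pin_grip (a point): Centre of the pin's red grip: upright block 30 (x) x 14 (y) x 40 mm (z) standing on the aluminium chest's lid; pinch it across y from above. A steel shaft, 10 mm thick, runs 35 mm from the grip along +x, 15 mm below this point, through the staple (opening 18 x 18 mm, 30 mm along +x, top 24 mm above the lid). Out after 20 mm of pull along -x; 40 mm is safe. Loose, 80 g.
- lid_handle (a point): Centre of the lid's black bar handle, 58 (x) x 14 (y) x 12 mm, 32 mm above the lid top; pinch across y at its middle. Loose lid 200 (x) x 160 mm, 0.4 kg, balanced here; its 12 mm skirt (edge 48 mm below here) fits the fixed chest loosely. The staple stands 24 mm out of a slot 53 mm along -x: lift straight up 50 mm. Lid top starts at 80 mm; the dark chest is 118 mm tall.
- bin: The empty blue open bin nearest the robot, fixed: 130 mm (x) by 150 mm (y) by 45 mm tall, walls and floor 4 mm thick. Origin: centre of its underside, on the table.
- mat: The green rubber mat, fixed: 220 mm (x) by 190 mm (y), 3 mm thick, lying on the table. Origin: centre of its underside.

How it is judged:
By the outcome, as a careful person would: the job done as asked, in the order asked, and still so for the second after the job is handed in, with the robot touching nothing.
It also fails if it takes over 70 s, if anything falls off the work surface, if the arm or the gripper's body presses on something with over 40 N, if the wrist force passes 120 N, or if a joint passes its speed limit or range.

## Working session

There is one attempt and no reset: what is moved stays moved. The work goes in short steps, Python scripts to look and compute and a tool call to move; the robot and the scene stay as the last step left them, time stands still between calls to the robot, and variables do not carry over. Pictures are saved under pics/ and viewed, and the job is handed in when it is done.

Besides the shell and the picture viewer there is one more tool, called by a JSON object that holds its "api" and its "payload". step_arm: Moves the arm, as the interface text tells. Its arguments: {"type":"object","properties":{"plan":{"type":"array"},"fingers":{"type":"number"}},"required":["plan"]}

```bash
ls; mkdir -p pics; python3 - <<'E'
from bench import telemetry, viewer, ticket, nets, ctrl
import cv2
print(telemetry.get_obs()); print(ctrl.tip_reach)
for c in ("side","top"):
    im=viewer.camera(c); cv2.imwrite(f"pics/{c}0.png",im[:,:,::-1])
    k=viewer.get_calibration(c); print(c,k)
    for t in ("pin_grip","lid_handle","bin","mat"):
        print(t,[( [round(v,1) for v in d["extent"]],round(d["score"],2)) for d in nets.boxes_of(t,c)[:3]])
E
```

```text
pics
{'time_s': 0.0, 'q': array([-1.51129626e+00,  1.81560790e-01,  1.60801765e+00,  1.87258426e-05,
        1.35382741e+00, -2.06276699e-01]), 'dq': array([-3.93907639e-05, -4.71132251e-04,  3.57309818e-04, -1.06581338e-03,
        8.63076104e-05, -6.33596959e-04]), 'joint_efforts': array([ 1.09727789e-03, -4.44864714e+01, -3.51339805e+01, -2.72320231e-04,
        8.98644445e-03, -5.21573526e-06]), 'eef_pos': array([ 0.1510307 , -0.55423819,  0.23836839]), 'eef_rot': array([-6.92312451e-04,  7.94560852e-01, -6.07183852e-01, -5.85410761e-04]), 'wrist_force': array([ 0.12255058, -1.55141865,  0.63097111]), 'torque': array([-0.00251749, -0.00059579, -0.01065105]), 'opening': 1.0025711157980572}
0.008
side {'K': array([[541.47434487,   0.        , 317.13025751],
       [  0.        , 541.47434487, 234.88146051],
       [  0.        ,   0.        ,   1.        ]]), 'origin': array([0.35641643, 0.57912351, 0.82223541]), 'orientation': array([-0.11804929, -0.04621018,  0.34197883,  0.93111732])}
pin_grip []
lid_handle [([96.4, 323.7, 273.1, 480.0], 0.73)]
bin [([317.8, 233.2, 401.2, 323.0], 0.91), ([201.6, 400.6, 245.4, 425.2], 0.38)]
mat [([252.9, 126.5, 364.2, 195.2], 0.7)]
top {'K': array([[515.31959755,   0.        , 328.31160362],
       [  0.        , 515.31959755, 249.35172069],
       [  0.        ,   0.        ,   1.        ]]), 'origin': array([0.39256922, 0.0067657 , 0.91331736]), 'orientation': array([ 0.70522501,  0.04382727, -0.06735913, -0.70441437])}
pin_grip [([98.6, 206.5, 127.6, 240.6], 0.7)]
lid_handle [([67.8, 122.4, 193.7, 259.0], 0.61)]
bin [([272.2, 272.8, 363.8, 354.3], 0.68)]
mat [([426.4, 156.0, 538.9, 274.0], 0.93), ([271.4, 271.5, 362.4, 350.8], 0.65)]
```

View pics/top0.png

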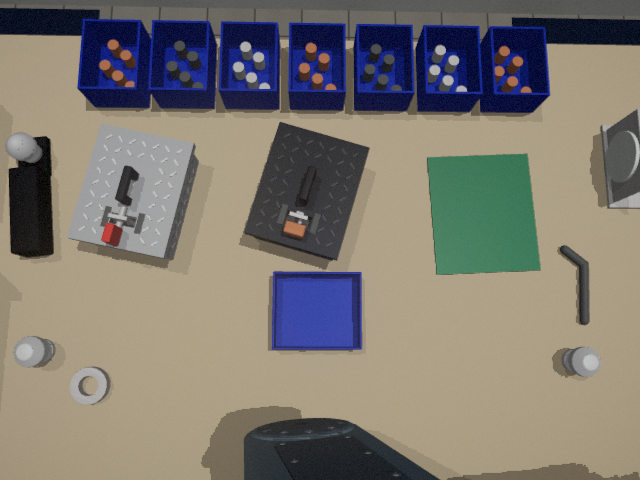

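View pics/side0.png

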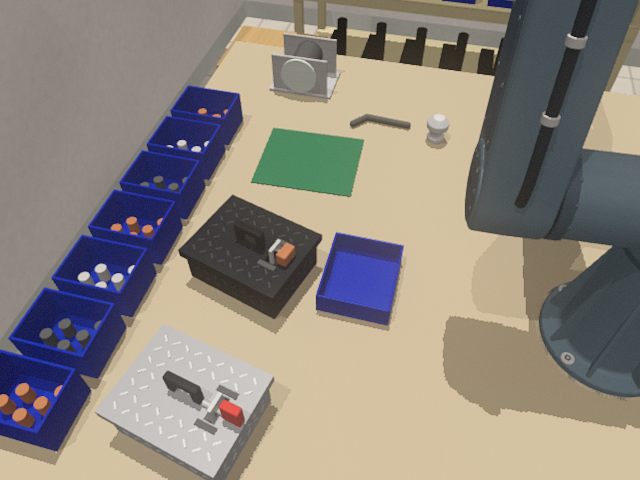

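Top view: the aluminium chest is at left (grip ≈(112,234), handle ≈(127,186)), dark chest in the centre, bin ≈(317,311), mat ≈(483,214). I'll zoom in to get accurate pixels.

```bash
cat > h.py <<'E'
import numpy as np, cv2
from scipy.spatial.transform import Rotation as R
from bench import telemetry, viewer, nets, ctrl
def cam(n):
    c=viewer.get_calibration(n); w,x,y,z=c["orientation"]
    return c["K"],np.array(c["origin"]),R.from_quat([x,y,z,w]).as_matrix(),c.get("distortion")
def proj(P,n):
    K,o,M,_=cam(n); p=(np.atleast_2d(P)-o)@M; p=p*[1,-1,-1]; q=p@K.T; return q[:,:2]/q[:,2:]
def back(px,z,n):
    K,o,M,_=cam(n); px=np.atleast_2d(px).astype(float)
    d=(np.c_[px,np.ones(len(px))]@np.linalg.inv(K).T)*[1,-1,-1]; d=d@M.T
    return o+d*((z-o[2])/d[:,2])[:,None]
E
python3 - <<'E'
import cv2
t=cv2.imread("pics/top0.png"); s=cv2.imread("pics/side0.png")
cv2.imwrite("pics/tz.png",cv2.resize(t[115:265,60:205],None,fx=4,fy=4,interpolation=cv2.INTER_CUBIC))
cv2.imwrite("pics/sz.png",cv2.resize(s[320:480,90:285],None,fx=3.7,fy=3.7,interpolation=cv2.INTER_CUBIC))
from h import *
print(np.round(back([[428,157],[527,153.5],[540,270],[437,274]],.003,"top"),4))
print("bin rim",np.round(back([[273,272],[361,272],[361,350],[273,349]],.045,"top"),4))
print("lid",np.round(back([[102,124],[194,145],[166,258],[70,239]],.08,"top"),4))
E
```

```text
[[ 0.7112 -0.209   0.003 ]
 [ 0.7199 -0.3956  0.003 ]
 [ 0.5009 -0.4056  0.003 ]
 [ 0.4932 -0.2182  0.003 ]]
bin rim [[ 0.4914  0.0712  0.045 ]
 [ 0.4917 -0.0778  0.045 ]
 [ 0.3616 -0.0764  0.045 ]
 [ 0.3636  0.0692  0.045 ]]
lid [[0.7365 0.3585 0.08  ]
 [0.7013 0.204  0.08  ]
 [0.5097 0.2414 0.08  ]
 [0.5403 0.3965 0.08  ]]
```

View pics/tz.png

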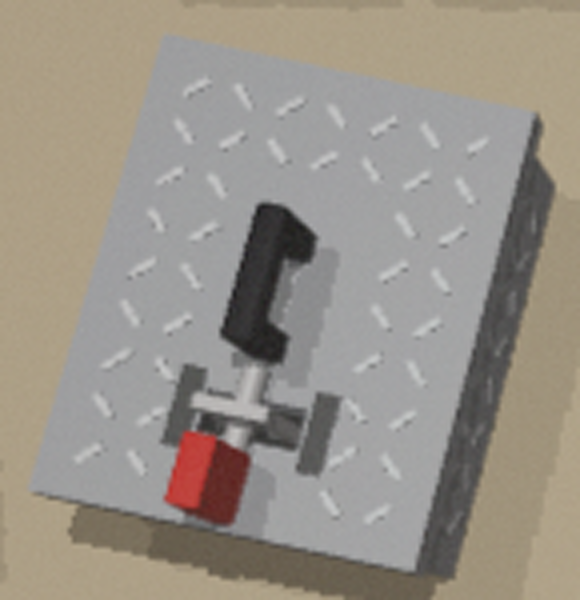

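View pics/sz.png

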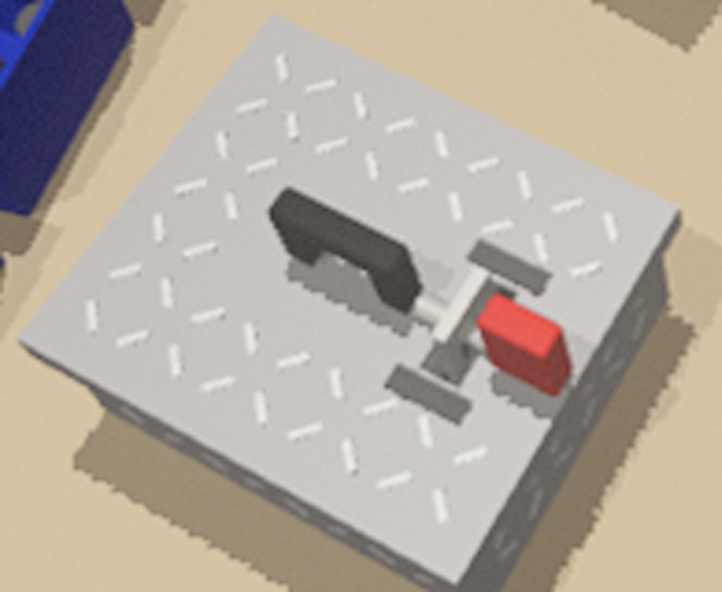

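```bash
cat > fit.py <<'E'
from h import *
from scipy.optimize import least_squares
def T(a,ox,oy,f): return (np.array(a,float)+.5)/f-.5+[ox,oy]
top=lambda a:T(a,60,115,4); side=lambda a:T(a,90,320,3.7)
def fit(model,obs,x0):
    # model: {name: local pts}; obs list (cam,pixels,localpts,z)
    def r(p):
        c,s=np.cos(p[2]),np.sin(p[2]); out=[]
        for cam_,px,loc,z in obs:
            l=np.array(loc,float); P=np.c_[p[0]+c*l[:,0]-s*l[:,1],p[1]+s*l[:,0]+c*l[:,1],np.full(len(l),z)]
            out.append((proj(P,cam_)-px).ravel())
        return np.concatenate(out)
    q=least_squares(r,x0); return q.x,np.round(q.fun.reshape(-1,2),1).tolist()
E
python3 - <<'E'
from fit import *
L=[[.1,.08],[.1,-.08],[-.1,-.08],[-.1,.08]]
to=("top",top([[165,37],[540,112],[415,572],[32,492]]),L,.08)
so=("side",side([[22,342],[275,15],[680,212],[455,585]]),L,.08)
for o in ([to],[so],[to,so]): print("lid",fit(0,o,[.62,.3,-.2]))
G=[[.015,.007],[.015,-.007],[-.015,-.007],[-.015,.007]]
gt=("top",top([[187,432],[217,437],[199,510],[167,503]]),G,.12)
gs=("side",side([[478,320],[497,295],[563,330],[551,355]]),G,.12)
for o in ([gt],[gs],[gt,gs]): print("grip",fit(0,o,[.55,.31,-.2]))
H=[[.029,.007],[-.029,.007]]
for o in ([("top",top([[259,204],[222,332]]),H,.118)],): print("handle",fit(0,o,[.6,.3,-.2]))
M=[[.11,.095],[.11,-.095],[-.11,-.095],[-.11,.095]]
print("mat",fit(0,[("top",np.array([[428,157],[527,153.5],[540,270],[437,274]]),M,.003)],[.6,-.3,0]))
B=[[.065,.075],[.065,-.075],[-.065,-.075],[-.065,.075]]
print("bin",fit(0,[("top",np.array([[273,272],[361,272],[361,350],[273,349]]),B,.045)],[.4,0,0]))
D=L
E
```

```text
lid (array([ 0.623786  ,  0.30242302, -0.20568482]), [[0.1, -0.8], [-0.3, 0.1], [0.7, 0.5], [-0.5, 0.2]])
lid (array([ 0.62643268,  0.30674134, -0.21273465]), [[-1.0, -0.5], [0.1, -0.1], [0.5, -0.6], [0.4, 0.8]])
lid (array([ 0.62549637,  0.30501545, -0.20993973]), [[-1.1, -1.9], [-1.7, -0.7], [-1.2, -0.4], [-2.2, -1.1], [0.2, -1.2], [0.9, -0.8], [1.5, -1.8], [1.8, -0.5]])
grip (array([ 0.5440624 ,  0.3211905 , -0.18819618]), [[-0.6, -0.6], [0.8, -0.1], [0.4, 0.3], [-0.6, 0.4]])
grip (array([ 0.54605088,  0.32460553, -0.20252651]), [[-0.4, 1.1], [0.1, -1.2], [1.3, -1.2], [-1.0, 1.2]])
grip (array([ 0.5453275 ,  0.32319202, -0.1965294 ]), [[-1.8, -1.4], [-0.4, -0.9], [-1.0, -0.5], [-1.9, -0.5], [0.5, 0.3], [0.9, -1.9], [2.1, -2.1], [-0.0, 0.3]])
handle (array([ 0.62437919,  0.30171472, -0.20528466]), [[0.3, -1.4], [-0.3, 1.4]])
mat (array([ 0.60639544, -0.30711551,  0.04397207]), [[-0.9, -0.5], [0.8, -0.3], [0.7, 0.1], [-0.6, 0.5]])
bin (array([ 0.42711023, -0.00346154, -0.00258135]), [[-0.1, -0.6], [0.5, -0.1], [1.2, -0.2], [-1.5, 0.8]])
```

```bash
cat > go.py <<'E'
import sys
from h import *
# usage: go.py gx gy gz yaw_deg(tool x in world)   grasp-point target
gx,gy,gz,yaw=map(float,sys.argv[1:5])
o=telemetry.get_obs(); w,x,y,z=o["eef_rot"]; Rc=R.from_quat([x,y,z,w]); p=np.array(o["eef_pos"])
a=np.radians(yaw); Rt=R.from_matrix(np.c_[[np.cos(a),np.sin(a),0],[np.sin(a),-np.cos(a),0],[0,0,-1]])
t=np.array([gx,gy,gz-.011])
print("t",round(o["time_s"],2),"grasp now",np.round(p-Rc.as_matrix()[:,2]*.011*1,4),"toolx yaw",np.round(np.degrees(np.arctan2(*Rc.as_matrix()[[1,0],0])),2),"F",np.round(o["wrist_force"],1),"open",round(o["opening"],3),"q",np.round(o["q"],2))
print("shift",np.round(Rc.inv().apply(t-p),4).tolist(),"turn",np.round(np.degrees((Rc.inv()*Rt).as_rotvec()),2).tolist())
E
python3 go.py .545 .323 .25 78.1;python3 go.py .24 -.36 .25 -36
```

```text
t 0.5 grasp now [ 0.1511 -0.5548  0.2503] toolx yaw -74.77 F [-0.   0.  -0.2] open 1.002 q [-1.51  0.18  1.61 -0.    1.35 -0.21]
shift [-0.7435, -0.6107, 0.0003] turn [-0.0, 0.0, -152.87]
t 0.5 grasp now [ 0.1511 -0.5548  0.2503] toolx yaw -74.77 F [-0.   0.  -0.2] open 1.002 q [-1.51  0.18  1.61 -0.    1.35 -0.21]
shift [-0.1646, -0.137, 0.0003] turn [-0.0, 0.0, -38.77]
```

{"api": "step_arm", "payload": {"plan": [[[-0.033,-0.027,0],[0,0,-8]],[[-0.066,-0.055,0],[0,0,-16]],[[-0.1,-0.082,0],[0,0,-24]],[[-0.133,-0.11,0],[0,0,-32]],[[-0.165,-0.137,0],[0,0,-39]]]}}

```text
time_s: 1.0
eef_pos: [0.2403, -0.358, 0.2393]
eef_rot: [0.0, 0.952, -0.305, 0.0]
wrist_force: [1.1, -0.2, 0.9]
opening: 1.001
```

```bash
python3 go.py .35 -.14 .25 3
```

```text
t 1.0 grasp now [ 0.2403 -0.358   0.2503] toolx yaw -35.48 F [ 1.1 -0.2  0.9] open 1.001 q [-1.26 -0.16  1.95  0.    1.35 -0.64]
shift [-0.0372, -0.2412, 0.0003] turn [0.01, -0.02, -38.48]
```

{"api": "step_arm", "payload": {"plan": [[[-0.008,-0.048,0],[0,0,-8]],[[-0.015,-0.096,0],[0,0,-16]],[[-0.022,-0.145,0],[0,0,-24]],[[-0.03,-0.193,0],[0,0,-32]],[[-0.037,-0.241,0],[0,0,-38.5]]]}}

```text
time_s: 1.5
eef_pos: [0.3513, -0.1407, 0.2398]
eef_rot: [0.001, 1.0, 0.026, 0.001]
wrist_force: [0.7, -0.7, 0.9]
opening: 1.001
```

```bash
python3 go.py .45 .07 .25 42
```

```text
t 1.5 grasp now [ 0.3513 -0.1407  0.2508] toolx yaw 3.0 F [ 0.7 -0.7  0.9] open 1.001 q [-0.7  -0.3   2.06  0.    1.38 -0.75]
shift [0.1096, -0.2053, 0.0007] turn [0.08, -0.05, -39.0]
```

{"api": "step_arm", "payload": {"plan": [[[0.022,-0.041,0],[0,0,-8]],[[0.044,-0.082,0],[0,0,-16]],[[0.066,-0.123,0],[0,0,-24]],[[0.088,-0.164,0],[0,0,-32]],[[0.11,-0.205,0],[0,0,-39]]]}}

```text
time_s: 2.0
eef_pos: [0.4515, 0.0696, 0.2397]
eef_rot: [0.0, 0.933, 0.359, 0.001]
wrist_force: [0.6, -1.3, -0.3]
opening: 1.0
```

```bash
python3 go.py .545 .323 .22 78.1
```

```text
t 2.0 grasp now [0.4515 0.0696 0.2507] toolx yaw 42.07 F [ 0.6 -1.3 -0.3] open 1.0 q [-0.11 -0.09  1.89 -0.    1.34 -0.84]
shift [0.2392, -0.1254, 0.0307] turn [0.07, -0.02, -36.03]
```

{"api": "step_arm", "payload": {"plan": [[[0.042,-0.022,0.005],[0,0,-8]],[[0.084,-0.044,0.01],[0,0,-16]],[[0.126,-0.066,0.015],[0,0,-24]],[[0.168,-0.088,0.02],[0,0,-31]],[[0.21,-0.11,0.026],[0,0,-36]]]}}

```text
time_s: 2.5
eef_pos: [0.5349, 0.2916, 0.2132]
eef_rot: [0.0, 0.777, 0.629, 0.0]
wrist_force: [0.4, -1.3, 0.9]
opening: 0.999
```

```bash
python3 go.py .545 .323 .17 78.1
```

```text
t 2.5 grasp now [0.5349 0.2916 0.2242] toolx yaw 78.01 F [ 0.4 -1.3  0.9] open 0.999 q [ 0.3   0.28  1.54 -0.    1.32 -1.06]
shift [0.0328, 0.0033, 0.0543] turn [0.03, -0.01, -0.09]
```

{"api": "step_arm", "payload": {"plan": [[[0.016,0.002,0.018],[0,0,0]],[[0.033,0.003,0.036],[0,0,0]],[[0.033,0.003,0.054],[0,0,0]],[[0.033,0.003,0.054],[0,0,0]]], "fingers": 60}}

```text
time_s: 2.9
eef_pos: [0.5423, 0.3209, 0.1559]
eef_rot: [-0.001, 0.778, 0.628, -0.003]
wrist_force: [-0.9, 0.3, -0.4]
opening: 0.6
```

```bash
python3 go.py .545 .323 .107 78.1; python3 - <<'E'
from h import *
for c in ("side","top"):
    im=viewer.camera(c)[:,:,::-1]
    o=(90,300) if c=="side" else (50,110)
    cv2.imwrite(f"pics/{c}1.png",cv2.resize(im[o[1]:o[1]+170,o[0]:o[0]+200],None,fx=3.5,fy=3.5,interpolation=cv2.INTER_CUBIC))
E
```

```text
t 2.9 grasp now [0.5424 0.3209 0.1669] toolx yaw 77.78 F [-0.9  0.3 -0.4] open 0.6 q [ 0.35  0.39  1.53 -0.    1.24 -1.01]
shift [0.0028, 0.0025, 0.0599] turn [-0.29, 0.18, -0.32]
```

View pics/top1.png

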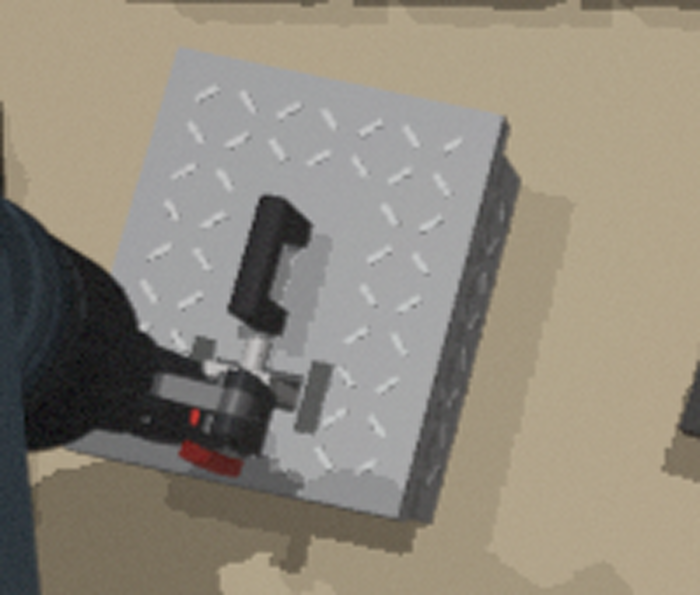

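View pics/side1.png

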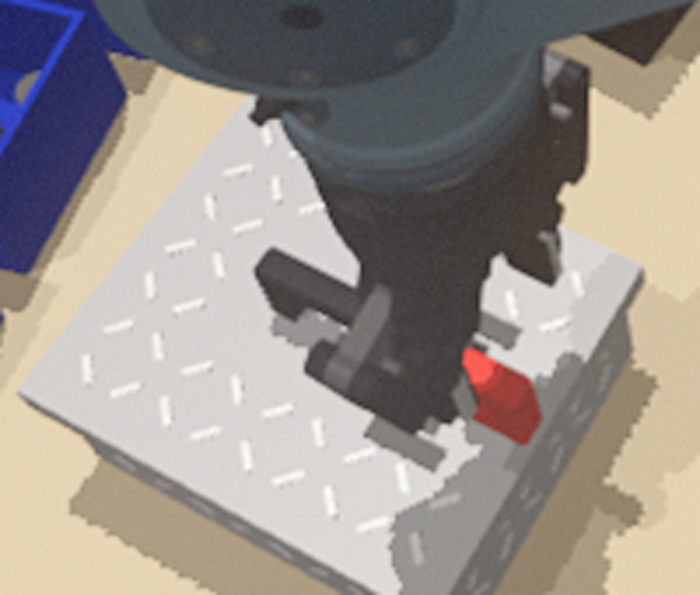

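```bash
python3 go.py .5453 .3228 .107 78.1
```

```text
t 3.0 grasp now [0.5442 0.3209 0.1703] toolx yaw 77.72 F [ 0.1 -0.1  0.4] open 0.598 q [ 0.35  0.38  1.52 -0.    1.24 -1.01]
shift [0.0022, 0.0007, 0.0633] turn [-0.04, 0.03, -0.38]
```

{"api": "step_arm", "payload": {"plan": [[[0.002,0.001,0.02],[0,0,-0.4]],[[0.002,0.001,0.045],[0,0,-0.4]],[[0.002,0.001,0.063],[0,0,-0.4]],[[0.002,0.001,0.063],[0,0,-0.4]],[[0.002,0.001,0.063],[0,0,-0.4]]]}}

```text
time_s: 3.5
eef_pos: [0.5466, 0.3227, 0.0978]
eef_rot: [0.0, 0.777, 0.63, 0.001]
wrist_force: [0.4, -0.0, 0.2]
opening: 0.599
```

```bash
python3 go.py .5453 .3228 .107 78.1;  python3 - <<'E'
from h import *
for c in ("side","top"):
    im=viewer.camera(c)[:,:,::-1]
    o=(90,300) if c=="side" else (50,110)
    cv2.imwrite(f"pics/{c}2.png",cv2.resize(im[o[1]:o[1]+170,o[0]:o[0]+200],None,fx=3.5,fy=3.5,interpolation=cv2.INTER_CUBIC))
E
```

```text
t 3.5 grasp now [0.5465 0.3227 0.1088] toolx yaw 78.1 F [ 0.4 -0.   0.2] open 0.599 q [ 0.35  0.46  1.55 -0.    1.13 -1.02]
shift [-0.0001, -0.0013, 0.0018] turn [0.08, -0.05, -0.0]
```

View pics/top2.png

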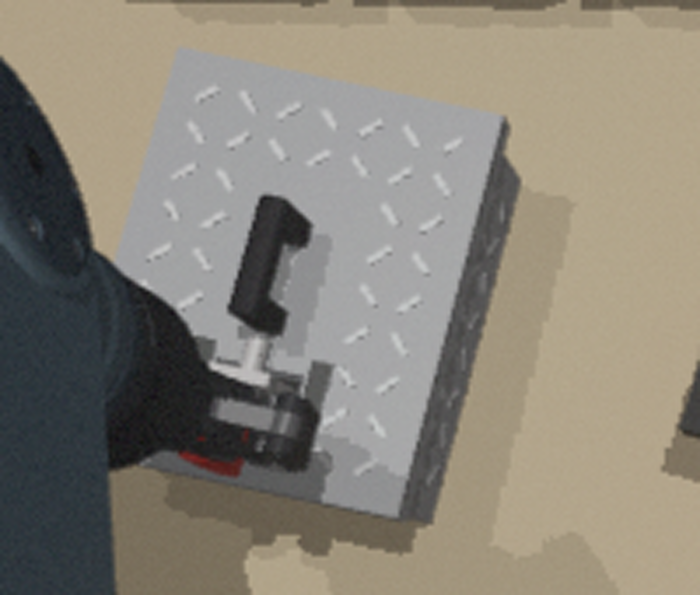

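View pics/side2.png

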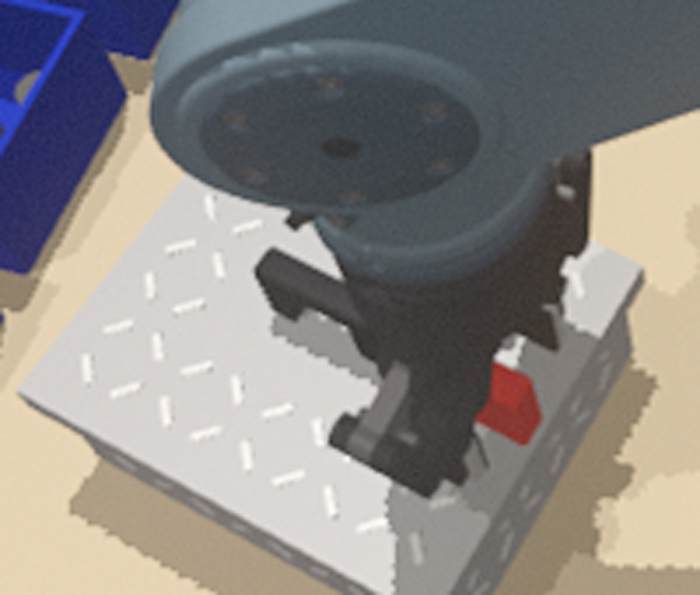

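{"api": "step_arm", "payload": {"plan": [[[0,0,0.002],[0,0,0]],[[0,0,0.002],[0,0,0]],[[0,0,0.002],[0,0,0]]], "fingers": 24}}

```text
time_s: 3.9
eef_pos: [0.5459, 0.3228, 0.0948]
eef_rot: [0.0, 0.776, 0.63, 0.0]
wrist_force: [0.3, 0.6, 0.3]
opening: 0.239
```

{"api": "step_arm", "payload": {"plan": [[[0,0,0],[0,0,0]],[[0,0,0],[0,0,0]],[[0,0,0],[0,0,0]],[[0,0,0],[0,0,0]]], "fingers": 0}}

```text
time_s: 4.3
eef_pos: [0.546, 0.3229, 0.0947]
eef_rot: [0.0, 0.776, 0.63, 0.0]
wrist_force: [-1.0, -0.2, 3.5]
opening: 0.152
```

```bash
python3 go.py .5453 .3228 .107 78.1
```

```text
t 4.3 grasp now [0.546  0.3229 0.1057] toolx yaw 78.13 F [-1.  -0.2  3.5] open 0.152 q [ 0.35  0.46  1.55  0.    1.12 -1.02]
shift [-0.0003, -0.0006, -0.0013] turn [0.03, -0.02, 0.03]
```

{"api": "step_arm", "payload": {"plan": [[[0,-0.004,0],[0,0,0]],[[0,-0.01,0],[0,0,0]],[[0,-0.017,0],[0,0,0]]]}}

```text
time_s: 4.6
eef_pos: [0.5294, 0.3263, 0.0947]
eef_rot: [0.0, 0.777, 0.63, 0.001]
wrist_force: [2.3, -0.7, 3.4]
opening: 0.153
```

{"api": "step_arm", "payload": {"plan": [[[0,-0.01,0],[0,0,0]],[[0,-0.02,0],[0,0,0]],[[0,-0.03,0],[0,0,0]],[[0,-0.035,0],[0,0,0]],[[0,-0.035,0],[0,0,0]]]}}

```text
time_s: 5.1
eef_pos: [0.4931, 0.334, 0.0945]
eef_rot: [-0.001, 0.776, 0.631, -0.001]
wrist_force: [-3.1, 0.3, 8.0]
opening: 0.155
```

```bash
python3 go.py .43 .0 .18 78.1;  python3 - <<'E'
from h import *
for c in ("side","top"):
    im=viewer.camera(c)[:,:,::-1]
    o=(90,300) if c=="side" else (50,110)
    cv2.imwrite(f"pics/{c}3.png",cv2.resize(im[o[1]:o[1]+170,o[0]:o[0]+200],None,fx=3.5,fy=3.5,interpolation=cv2.INTER_CUBIC))
E
```

```text
t 5.1 grasp now [0.4932 0.334  0.1055] toolx yaw 78.18 F [-3.1  0.3  8. ] open 0.155 q [ 0.4   0.39  1.66  0.    1.09 -0.97]
shift [-0.3398, 0.0065, -0.0744] turn [-0.1, 0.02, 0.08]
```

View pics/top3.png

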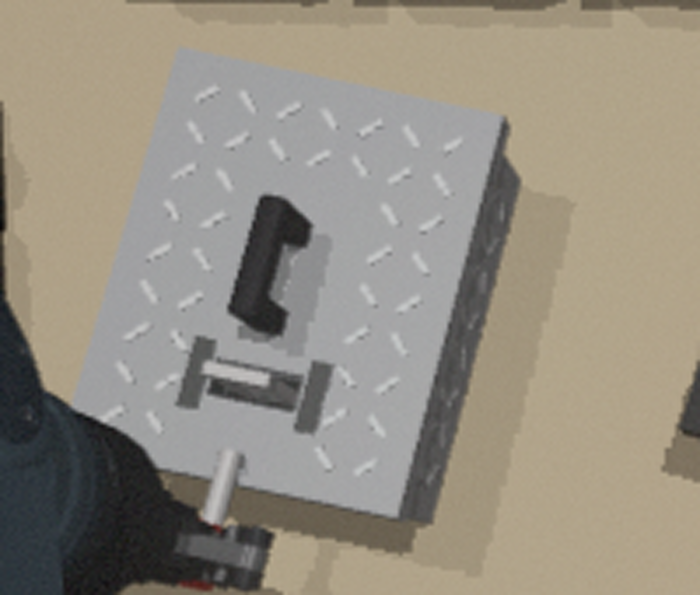

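View pics/side3.png

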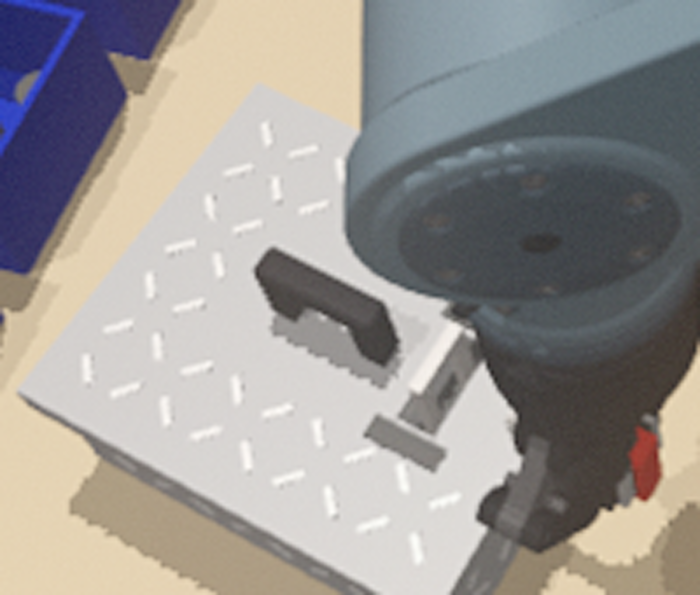

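Pin is out and held with the lid unmoved (the empty staple shows at top-view crop ≈(240,375)). Lift and go to the bin.

{"api": "step_arm", "payload": {"plan": [[[0,-0.005,-0.015],[0,0,0]],[[0,-0.005,-0.04],[0,0,0]],[[-0.04,-0.005,-0.05],[0,0,0]],[[-0.085,-0.005,-0.05],[0,0,0]],[[-0.13,-0.005,-0.05],[0,0,0]]]}}

```text
time_s: 5.7
eef_pos: [0.4614, 0.2065, 0.1444]
eef_rot: [-0.001, 0.776, 0.631, -0.001]
wrist_force: [1.2, -0.7, -1.0]
opening: 0.151
```

```bash
python3 go.py .41 .0 .13 78.1
```

```text
t 5.7 grasp now [0.4615 0.2065 0.1554] toolx yaw 78.22 F [ 1.2 -0.7 -1. ] open 0.151 q [ 0.19  0.14  1.86  0.    1.14 -1.18]
shift [-0.2126, -0.0082, 0.0255] turn [-0.09, 0.02, 0.12]
```

{"api": "step_arm", "payload": {"plan": [[[-0.045,-0.002,0],[0,0,0]],[[-0.09,-0.004,0],[0,0,0]],[[-0.135,-0.006,0],[0,0,0]],[[-0.18,-0.008,0.01],[0,0,0]],[[-0.213,-0.008,0.025],[0,0,0]]]}}

```text
time_s: 6.2
eef_pos: [0.4102, -0.0009, 0.1196]
eef_rot: [0.0, 0.777, 0.63, 0.0]
wrist_force: [0.6, 0.1, -0.9]
opening: 0.155
```

{"api": "step_arm", "payload": {"plan": [[[0,0,0.02],[0,0,0]],[[0,0,0.04],[0,0,0]],[[0,0,0.04],[0,0,0]]]}}

```text
time_s: 6.5
eef_pos: [0.4083, 0.0013, 0.077]
eef_rot: [-0.003, 0.777, 0.63, -0.002]
wrist_force: [-0.7, 0.4, -0.5]
opening: 0.154
```

```bash
python3 go.py .41 .0 .036 78.1;  python3 - <<'E'
from h import *
im=viewer.camera("side")[:,:,::-1]
cv2.imwrite(f"pics/side4.png",cv2.resize(im[180:340,280:440],None,fx=3.5,fy=3.5,interpolation=cv2.INTER_CUBIC))
E
```

```text
t 6.5 grasp now [0.4084 0.0013 0.088 ] toolx yaw 78.06 F [-0.7  0.4 -0.5] open 0.154 q [-0.29  0.04  2.13  0.    0.97 -1.65]
shift [-0.001, 0.0023, 0.052] turn [-0.41, -0.05, -0.04]
```

View pics/side4.png

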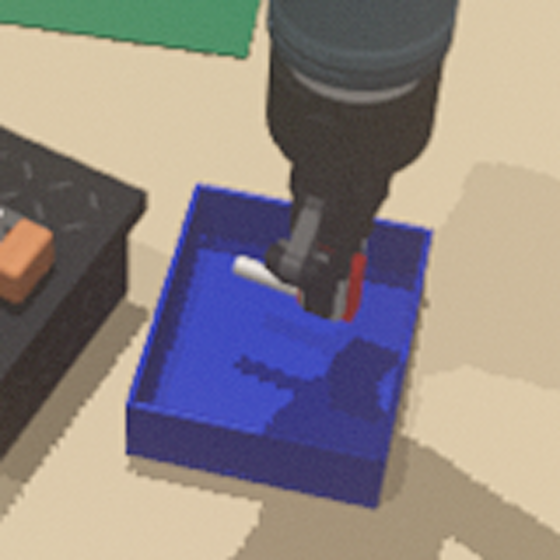

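{"api": "step_arm", "payload": {"plan": [[[0,0.002,0.02],[0,0,0]],[[0,0.002,0.04],[0,0,0]],[[0,0.002,0.05],[0,0,0]],[[0,0.002,0.054],[0,0,0]],[[0,0.002,0.055],[0,0,0]]]}}

```text
time_s: 7.05
eef_pos: [0.4136, 0.0003, 0.0246]
eef_rot: [-0.0, 0.776, 0.63, -0.0]
wrist_force: [-0.2, -0.2, -0.6]
opening: 0.149
```

```bash
python3 go.py .41 .0 .031 78.1
```

```text
t 7.05 grasp now [4.136e-01 3.000e-04 3.560e-02] toolx yaw 78.16 F [-0.2 -0.2 -0.6] open 0.149 q [-0.29  0.17  2.14  0.    0.83 -1.65]
shift [-0.001, -0.0035, 0.0046] turn [-0.01, -0.0, 0.06]
```

{"api": "step_arm", "payload": {"plan": [[[0,0,0.002],[0,0,0]],[[0,0,0.004],[0,0,0]],[[0,0,0.004],[0,0,0]]]}}

```text
time_s: 7.35
eef_pos: [0.4137, 0.0, 0.0205]
eef_rot: [0.0, 0.776, 0.63, 0.0]
wrist_force: [-0.4, -0.3, -0.8]
opening: 0.153
```

{"api": "step_arm", "payload": {"plan": [[[0,0,0],[0,0,0]],[[0,0,0],[0,0,0]],[[0,0,0],[0,0,0]],[[0,0,0],[0,0,0]]], "fingers": 35}}

```text
time_s: 7.75
eef_pos: [0.4136, 0.0, 0.0204]
eef_rot: [0.0, 0.776, 0.63, 0.0]
wrist_force: [0.2, -0.4, -0.2]
opening: 0.344
```

{"api": "step_arm", "payload": {"plan": [[[0,0,-0.015],[0,0,0]],[[0,0,-0.05],[0,0,0]],[[0,0,-0.1],[0,0,0]],[[0,0,-0.14],[0,0,0]]]}}

```text
time_s: 8.15
eef_pos: [0.4135, 0.0001, 0.1624]
eef_rot: [0.0, 0.776, 0.63, 0.0]
wrist_force: [0.8, 0.3, 1.3]
opening: 0.352
```

```bash
python3 go.py .6255 .3045 .2 78.1;  python3 - <<'E'
from h import *
im=viewer.camera("side")[:,:,::-1]
cv2.imwrite(f"pics/side5.png",cv2.resize(im[180:340,280:440],None,fx=3.5,fy=3.5,interpolation=cv2.INTER_CUBIC))
E
```

```text
t 8.15 grasp now [4.135e-01 1.000e-04 1.734e-01] toolx yaw 78.13 F [0.8 0.3 1.3] open 0.352 q [-0.29 -0.11  2.07  0.    1.18 -1.65]
shift [0.3415, 0.1448, -0.0265] turn [0.04, 0.0, 0.03]
```

View pics/side5.png

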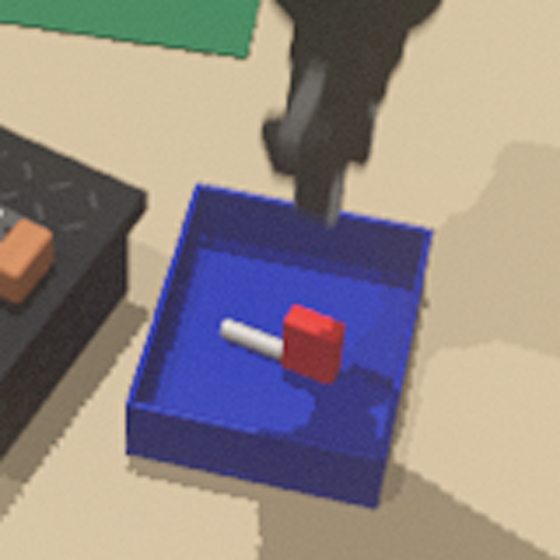

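Pin lies in the bin, on its own (side crop ≈(290,345)). Now to the handle, raising over the dark chest.

{"api": "step_arm", "payload": {"plan": [[[0.02,0.008,-0.035],[0,0,0]],[[0.055,0.023,-0.055],[0,0,0]],[[0.1,0.042,-0.065],[0,0,0]],[[0.145,0.061,-0.065],[0,0,0]],[[0.19,0.08,-0.065],[0,0,0]]], "fingers": 60}}

```text
time_s: 8.7
eef_pos: [0.5321, 0.1713, 0.2259]
eef_rot: [0.0, 0.776, 0.63, 0.001]
wrist_force: [0.1, -1.2, 0.5]
opening: 0.6
```

```bash
python3 go.py .6255 .3045 .2 78.1
```

```text
t 8.7 grasp now [0.5321 0.1713 0.2369] toolx yaw 78.12 F [ 0.1 -1.2  0.5] open 0.6 q [ 0.1   0.16  1.66 -0.    1.32 -1.26]
shift [0.1496, 0.0639, 0.037] turn [0.09, -0.02, 0.02]
```

{"api": "step_arm", "payload": {"plan": [[[0.042,0.018,0],[0,0,0]],[[0.084,0.036,0.005],[0,0,0]],[[0.126,0.054,0.015],[0,0,0]],[[0.15,0.064,0.037],[0,0,0]],[[0.15,0.064,0.037],[0,0,0]]]}}

```text
time_s: 9.2
eef_pos: [0.6231, 0.3054, 0.1829]
eef_rot: [-0.002, 0.776, 0.631, -0.003]
wrist_force: [-0.4, -0.3, -0.9]
opening: 0.599
```

```bash
python3 - <<'E'
from h import *
for c in ("side","top"):
    im=viewer.camera(c)[:,:,::-1]
    o=(90,300) if c=="side" else (50,110)
    cv2.imwrite(f"pics/{c}6.png",cv2.resize(im[o[1]:o[1]+170,o[0]:o[0]+200],None,fx=3.5,fy=3.5,interpolation=cv2.INTER_CUBIC))
E
python3 go.py .6255 .3045 .113 78.1
```

```text
t 9.3 grasp now [0.6236 0.3032 0.1976] toolx yaw 78.18 F [ 0.6  0.1 -0.7] open 0.597 q [ 0.28  0.48  1.32 -0.    1.34 -1.08]
shift [0.0019, 0.0019, 0.0846] turn [-0.15, 0.1, 0.08]
```

View pics/side6.png

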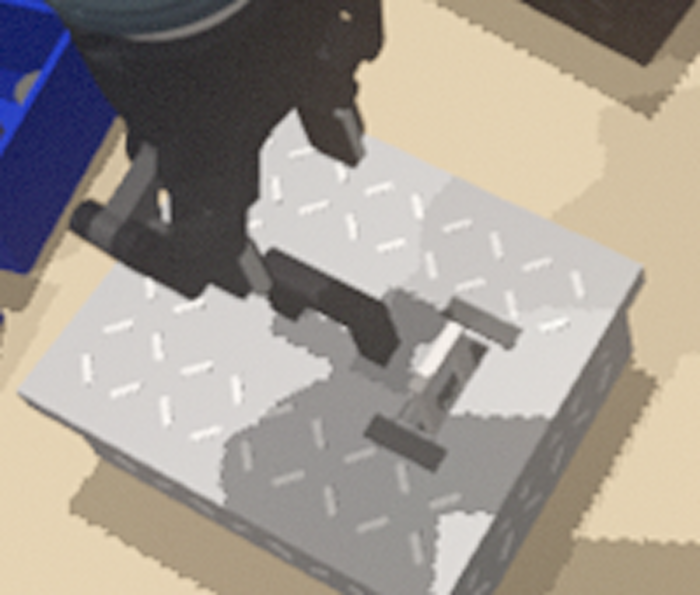

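{"api": "step_arm", "payload": {"plan": [[[0.002,0.002,0.03],[0,0,0]],[[0.002,0.002,0.06],[0,0,0]],[[0.002,0.002,0.08],[0,0,0]],[[0.002,0.002,0.084],[0,0,0]],[[0.002,0.002,0.084],[0,0,0]]]}}

```text
time_s: 9.8
eef_pos: [0.6268, 0.3039, 0.1051]
eef_rot: [0.0, 0.777, 0.63, 0.0]
wrist_force: [0.5, 0.1, 0.6]
opening: 0.602
```

```bash
python3 - <<'E'
from h import *
for c in ("side","top"):
    im=viewer.camera(c)[:,:,::-1]
    o=(90,300) if c=="side" else (50,110)
    cv2.imwrite(f"pics/{c}7.png",cv2.resize(im[o[1]:o[1]+170,o[0]:o[0]+200],None,fx=3.5,fy=3.5,interpolation=cv2.INTER_CUBIC))
E
python3 go.py .6255 .3045 .113 78.1
```

```text
t 9.9 grasp now [0.628  0.3045 0.1178] toolx yaw 78.1 F [-0.4 -1.4  0.2] open 0.601 q [ 0.28  0.57  1.37 -0.    1.2  -1.08]
shift [-0.0006, -0.0025, 0.0048] turn [0.17, -0.09, -0.0]
```

View pics/side7.png

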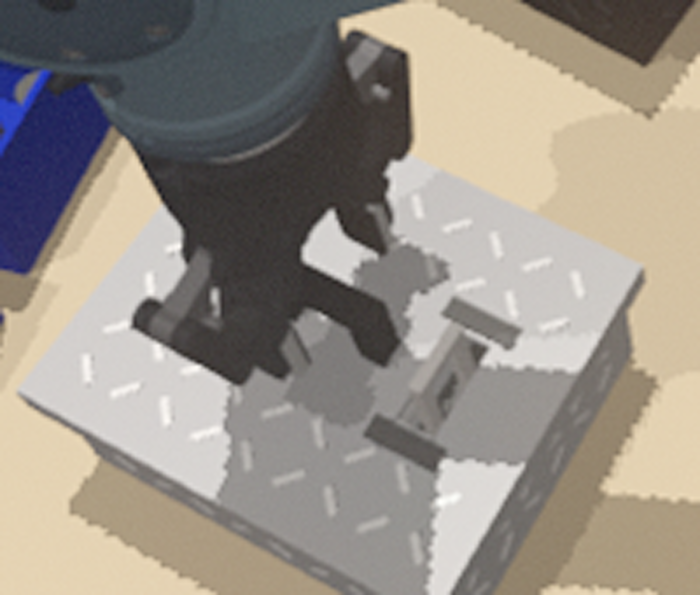

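View pics/top7.png

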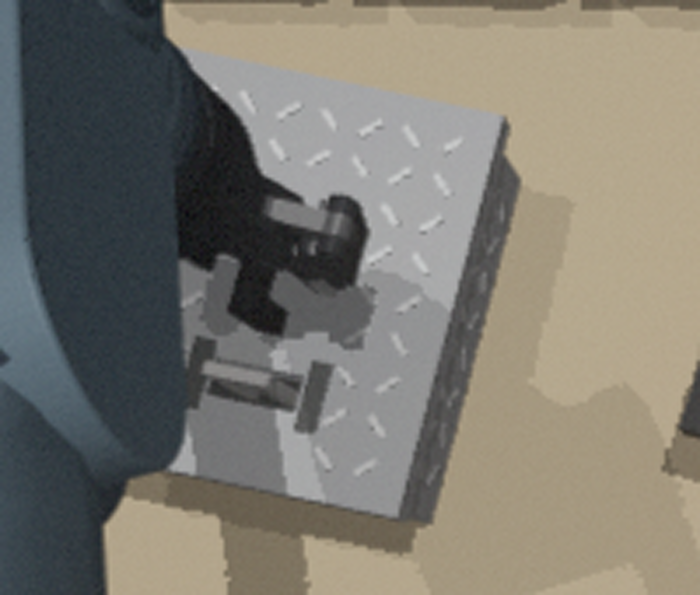

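{"api": "step_arm", "payload": {"plan": [[[0,-0.002,0.003],[0,0,0]],[[0,-0.002,0.003],[0,0,0]],[[0,-0.002,0.003],[0,0,0]],[[0,-0.002,0.003],[0,0,0]]], "fingers": 24}}

```text
time_s: 10.3
eef_pos: [0.6249, 0.3052, 0.1017]
eef_rot: [0.0, 0.776, 0.63, 0.0]
wrist_force: [0.8, -0.6, 0.2]
opening: 0.243
```

```bash
python3 go.py .6255 .3045 .113 78.1
```

```text
t 10.3 grasp now [0.6249 0.3052 0.1127] toolx yaw 78.14 F [ 0.8 -0.6  0.2] open 0.243 q [ 0.28  0.57  1.37 -0.    1.19 -1.08]
shift [-0.0006, 0.0007, -0.0003] turn [0.02, -0.01, 0.04]
```

Well placed. Close, then lift slowly straight up.

{"api": "step_arm", "payload": {"plan": [[[0,0,0],[0,0,0]],[[0,0,0],[0,0,0]],[[0,0,0],[0,0,0]],[[0,0,0],[0,0,0]],[[0,0,0],[0,0,0]]], "fingers": 0}}

```text
time_s: 10.8
eef_pos: [0.6251, 0.3053, 0.1017]
eef_rot: [0.0, 0.776, 0.63, 0.0]
wrist_force: [-0.0, 1.2, 4.0]
opening: 0.15
```

{"api": "step_arm", "payload": {"plan": [[[0,0,-0.004],[0,0,0]],[[0,0,-0.01],[0,0,0]],[[0,0,-0.018],[0,0,0]],[[0,0,-0.026],[0,0,0]],[[0,0,-0.034],[0,0,0]]]}}

```text
time_s: 11.3
eef_pos: [0.6248, 0.3051, 0.1361]
eef_rot: [0.0, 0.776, 0.63, 0.0]
wrist_force: [-0.3, -0.5, -3.4]
opening: 0.15
```

{"api": "step_arm", "payload": {"plan": [[[0,0,-0.015],[0,0,0]],[[0,0,-0.035],[0,0,0]],[[0,0,-0.06],[0,0,0]],[[0,0,-0.09],[0,0,0]],[[0,0,-0.12],[0,0,0]]]}}

```text
time_s: 11.8
eef_pos: [0.6246, 0.3051, 0.2575]
eef_rot: [0.0, 0.776, 0.63, 0.0]
wrist_force: [-0.1, 0.7, -3.0]
opening: 0.15
```

```bash
python3 - <<'E'
from h import *
im=viewer.camera("side")[:,:,::-1]
cv2.imwrite(f"pics/side8.png",im)
E
python3 go.py .6064 -.3071 .26 92.5; python3 go.py .55 .1 .28 83
```

```text
t 11.85 grasp now [0.627  0.3059 0.2756] toolx yaw 78.14 F [1.7 0.8 3.1] open 0.148 q [ 0.28  0.43  1.25 -0.    1.46 -1.08]
shift [-0.6042, 0.1056, 0.0137] turn [0.53, -0.2, -14.36]
t 11.85 grasp now [0.627  0.3059 0.2756] toolx yaw 78.14 F [1.7 0.8 3.1] open 0.148 q [ 0.28  0.43  1.25 -0.    1.46 -1.08]
shift [-0.2173, -0.0331, -0.0057] turn [0.51, -0.24, -4.86]
```

View pics/side8.png

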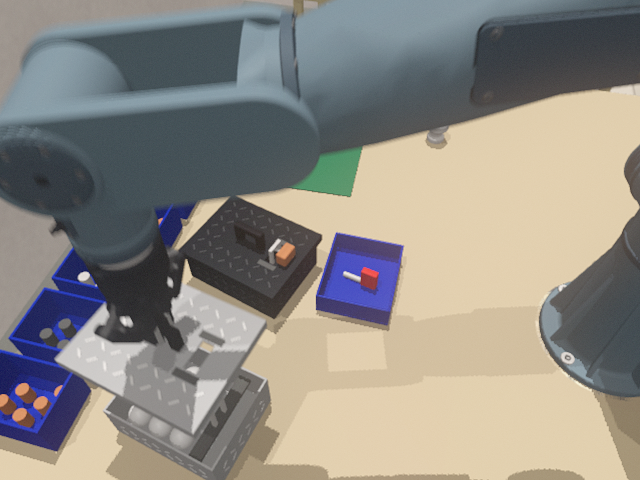

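The lid is off, level, with the chest fixed. Carry to the mat.

{"api": "step_arm", "payload": {"plan": [[[-0.02,0.003,0],[0,0,-1]],[[-0.055,0.01,0],[0,0,-2]],[[-0.095,0.017,0],[0,0,-3]],[[-0.135,0.024,0],[0,0,-4]],[[-0.175,0.031,0],[0,0,-5]]]}}

```text
time_s: 12.35
eef_pos: [0.6188, 0.1261, 0.2557]
eef_rot: [0.0, 0.748, 0.664, 0.0]
wrist_force: [0.4, 0.4, -3.2]
opening: 0.153
```

```bash
python3 go.py .6064 -.3071 .26 92.5
```

```text
t 12.35 grasp now [0.6188 0.1261 0.2667] toolx yaw 83.2 F [ 0.4  0.4 -3.2] open 0.153 q [ 0.01  0.29  1.44 -0.    1.41 -1.44]
shift [-0.4317, 0.039, 0.0067] turn [0.04, 0.0, -9.3]
```

{"api": "step_arm", "payload": {"plan": [[[-0.042,0.004,0],[0,0,-1]],[[-0.084,0.008,0],[0,0,-2]],[[-0.126,0.012,0],[0,0,-3]],[[-0.168,0.016,0],[0,0,-4]],[[-0.21,0.02,0],[0,0,-5]]]}}

```text
time_s: 12.85
eef_pos: [0.6136, -0.085, 0.2559]
eef_rot: [0.0, 0.718, 0.696, 0.0]
wrist_force: [0.2, -0.7, -3.1]
opening: 0.151
```

```bash
python3 go.py .6064 -.3071 .26 92.5
```

```text
t 12.85 grasp now [ 0.6136 -0.085   0.2669] toolx yaw 88.17 F [ 0.2 -0.7 -3.1] open 0.151 q [-0.33  0.26  1.47  0.    1.4  -1.87]
shift [-0.2222, -0.0001, 0.0069] turn [0.05, 0.01, -4.33]
```

{"api": "step_arm", "payload": {"plan": [[[-0.045,0,0],[0,0,-1]],[[-0.09,0,0],[0,0,-2]],[[-0.135,0,0],[0,0,-3]],[[-0.18,0,0.005],[0,0,-4]],[[-0.21,0,0.02],[0,0,-4.3]]]}}

```text
time_s: 13.35
eef_pos: [0.6073, -0.2973, 0.2376]
eef_rot: [0.003, 0.692, 0.721, -0.0]
wrist_force: [1.1, 0.7, -3.0]
opening: 0.148
```

{"api": "step_arm", "payload": {"plan": [[[-0.012,0,0.02],[0,0,0]],[[-0.012,0,0.05],[0,0,0]],[[-0.012,0,0.08],[0,0,0]],[[-0.012,0,0.1],[0,0,0]],[[-0.012,0,0.1],[0,0,0]]]}}

```text
time_s: 13.85
eef_pos: [0.6052, -0.3038, 0.1313]
eef_rot: [-0.004, 0.692, 0.722, -0.0]
wrist_force: [-0.3, 0.4, -3.8]
opening: 0.15
```

```bash
python3 go.py .6064 -.3071 .09 92.5; python3 - <<'E'
from h import *
for c in ("side","top"):
    im=viewer.camera(c)[:,:,::-1]
    cv2.imwrite(f"pics/{c}9.png",im)
E
python3 go.py .6064 -.3071 .09 92.5
```

```text
t 13.85 grasp now [ 0.6053 -0.3038  0.1423] toolx yaw 92.41 F [-0.3  0.4 -3.8] open 0.15 q [-0.64  0.51  1.41 -0.    1.23 -2.25]
shift [-0.0036, 0.0013, 0.0522] turn [-0.33, -0.26, -0.09]
t 13.95 grasp now [ 0.6076 -0.3053  0.1468] toolx yaw 92.43 F [ 0.1 -0.4 -2.1] open 0.152 q [-0.64  0.51  1.4  -0.    1.24 -2.25]
shift [-0.0017, -0.0013, 0.0568] turn [0.0, 0.0, -0.07]
```

View pics/side9.png

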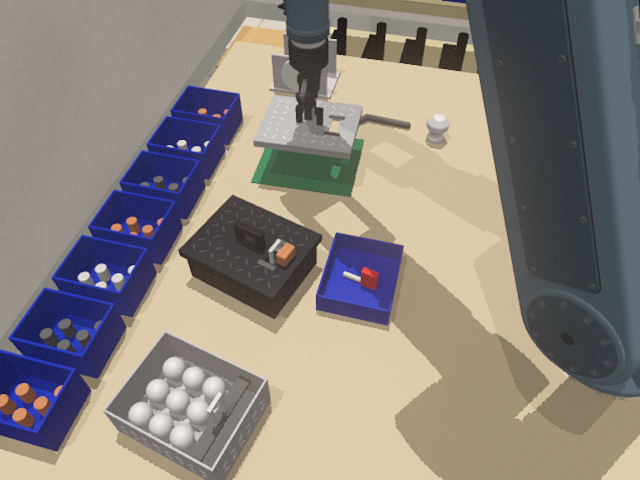

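View pics/top9.png

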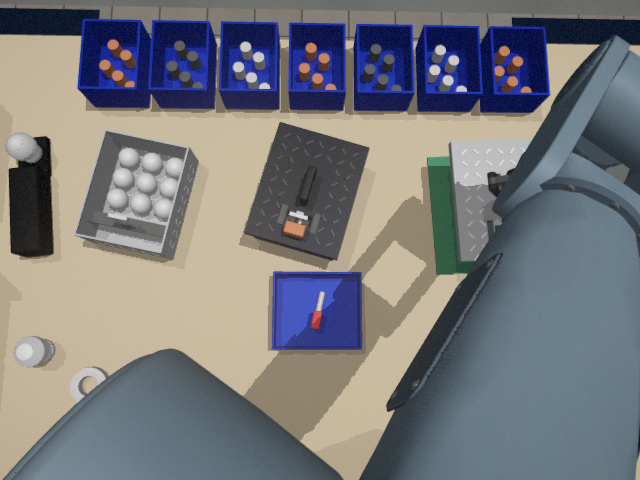

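{"api": "step_arm", "payload": {"plan": [[[0,0,0.02],[0,0,0]],[[0,0,0.045],[0,0,0]],[[0,0,0.065],[0,0,0]],[[0,0,0.08],[0,0,0]],[[0,0,0.08],[0,0,0]]]}}

```text
time_s: 14.45
eef_pos: [0.607, -0.3048, 0.0543]
eef_rot: [-0.001, 0.692, 0.722, -0.0]
wrist_force: [-0.2, 1.4, -3.3]
opening: 0.146
```

```bash
python3 go.py .6075 -.305 .052 92.5; python3 - <<'E'
from h import *
im=viewer.camera("side")[:,:,::-1]
cv2.imwrite(f"pics/side10.png",cv2.resize(im[60:220,230:400],None,fx=4,fy=3.5,interpolation=cv2.INTER_CUBIC))
E
python3 go.py .6075 -.305 .052 92.5
```

```text
t 14.45 grasp now [ 0.607  -0.3048  0.0653] toolx yaw 92.44 F [-0.2  1.4 -3.3] open 0.146 q [-0.64  0.6   1.43 -0.    1.1  -2.25]
shift [-0.0002, 0.0005, 0.0133] turn [-0.09, -0.07, -0.06]
t 14.5 grasp now [ 0.6077 -0.3053  0.0666] toolx yaw 92.44 F [ 0.3 -0.1 -3.2] open 0.15 q [-0.64  0.6   1.43 -0.    1.1  -2.25]
shift [0.0003, -0.0001, 0.0146] turn [-0.01, -0.0, -0.06]
```

View pics/side10.png

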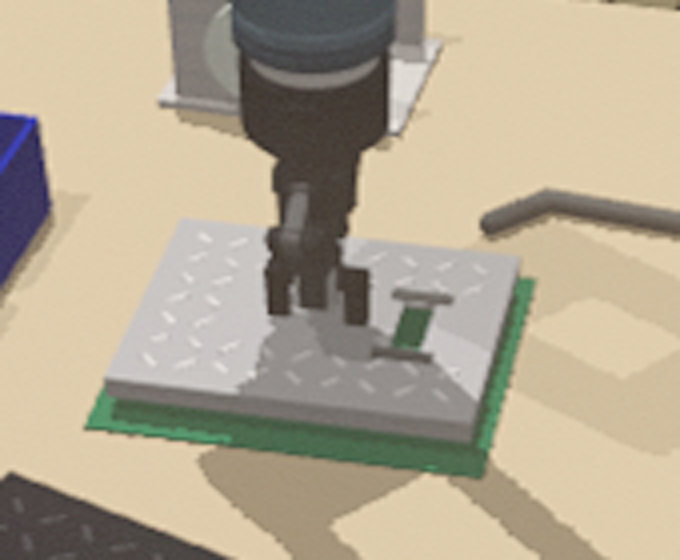

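Aligned with and over the mat, ~14 mm up. Lower slowly, watching the force.

{"api": "step_arm", "payload": {"plan": [[[0,0,0.003],[0,0,0]],[[0,0,0.006],[0,0,0]],[[0,0,0.009],[0,0,0]],[[0,0,0.011],[0,0,0]],[[0,0,0.012],[0,0,0]]]}}

```text
time_s: 15.0
eef_pos: [0.6074, -0.3052, 0.0431]
eef_rot: [-0.0, 0.692, 0.722, -0.0]
wrist_force: [-0.3, 0.1, -3.6]
opening: 0.151
```

{"api": "step_arm", "payload": {"plan": [[[0,0,0.001],[0,0,0]],[[0,0,0.001],[0,0,0]],[[0,0,0.002],[0,0,0]],[[0,0,0.002],[0,0,0]]]}}

```text
time_s: 15.4
eef_pos: [0.6075, -0.3053, 0.0412]
eef_rot: [-0.0, 0.692, 0.722, -0.0]
wrist_force: [0.3, 0.1, -2.5]
opening: 0.152
```

{"api": "step_arm", "payload": {"plan": [[[0,0,0.0005],[0,0,0]],[[0,0,0.001],[0,0,0]],[[0,0,0.001],[0,0,0]]]}}

```text
time_s: 15.7
eef_pos: [0.6076, -0.3053, 0.0407]
eef_rot: [0.0, 0.692, 0.722, -0.0]
wrist_force: [-2.0, 1.3, 0.5]
opening: 0.15
```

Load has transferred (Fz −3.2 → +0.5). Release.

{"api": "step_arm", "payload": {"plan": [[[0,0,0],[0,0,0]],[[0,0,0],[0,0,0]],[[0,0,0],[0,0,0]],[[0,0,0],[0,0,0]],[[0,0,0],[0,0,0]]], "fingers": 50}}

```text
time_s: 16.2
eef_pos: [0.6076, -0.3053, 0.0404]
eef_rot: [0.0, 0.692, 0.722, 0.0]
wrist_force: [0.3, -1.0, -0.1]
opening: 0.503
```

{"api": "step_arm", "payload": {"plan": [[[0,0,-0.01],[0,0,0]],[[0,0,-0.04],[0,0,0]],[[0,0,-0.08],[0,0,0]],[[0,0,-0.12],[0,0,0]],[[0,0,-0.16],[0,0,0]]]}}

```text
time_s: 16.7
eef_pos: [0.6074, -0.3052, 0.2027]
eef_rot: [0.0, 0.692, 0.722, 0.0]
wrist_force: [0.9, -0.1, 0.2]
opening: 0.5
```

{"api": "step_arm", "payload": {"plan": [[[0.03,-0.02,-0.04],[0,0,0]],[[0.06,-0.06,-0.06],[0,0,0]],[[0.09,-0.1,-0.06],[0,0,0]],[[0.12,-0.14,-0.06],[0,0,0]],[[0.15,-0.17,-0.06],[0,0,0]]]}}

```text
time_s: 17.2
eef_pos: [0.4297, -0.1618, 0.2611]
eef_rot: [0.001, 0.692, 0.722, 0.0]
wrist_force: [0.3, -0.1, 1.0]
opening: 0.503
```

```bash
python3 go.py .4 -.15 .25 92.5; python3 - <<'E'
from h import *
for c in ("side","top"):
    im=viewer.camera(c)[:,:,::-1]
    cv2.imwrite(f"pics/{c}11.png",im)
E
```

```text
t 17.2 grasp now [ 0.4296 -0.1618  0.2721] toolx yaw 92.4 F [ 0.3 -0.1  1. ] open 0.503 q [-0.62 -0.11  1.86 -0.    1.39 -2.23]
shift [0.013, -0.0292, 0.0221] turn [0.07, 0.06, -0.1]
```

View pics/side11.png

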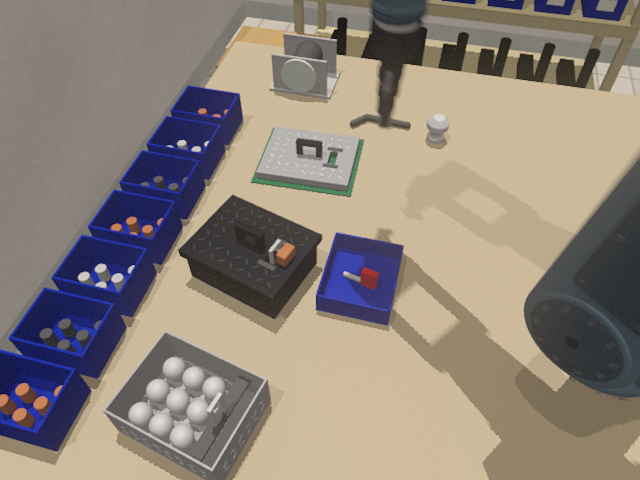

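View pics/top11.png

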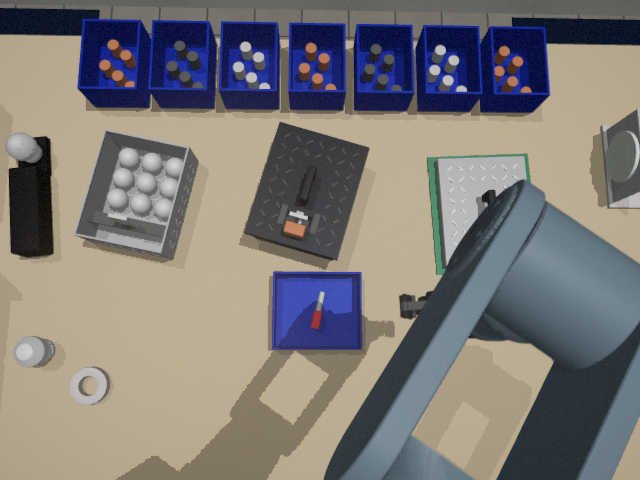

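Pin in the bin, dark chest shut, lid flat on the mat (side ≈(310,158)). A last numeric check on centring.

{"api": "step_arm", "payload": {"plan": [[[0,0,0],[0,0,0]],[[0,0,0],[0,0,0]],[[0,0,0],[0,0,0]],[[0,0,0],[0,0,0]],[[0,0,0],[0,0,0]]]}}

```text
time_s: 17.8
eef_pos: [0.4317, -0.1631, 0.26]
eef_rot: [-0.0, 0.692, 0.722, -0.0]
wrist_force: [0.4, -1.0, -0.1]
opening: 0.502
```

```bash
python3 - <<'E'
from h import *
s=cv2.imread("pics/side11.png"); z=cv2.resize(s[115:205,240:375],None,fx=5,fy=5,interpolation=cv2.INTER_CUBIC)
def q(cx,cy,th,a,b,h):
    c,s=np.cos(th),np.sin(th); l=np.array([[a,b],[a,-b],[-a,-b],[-a,b]])
    return np.c_[cx+c*l[:,0]-s*l[:,1],cy+s*l[:,0]+c*l[:,1],np.full(4,h)]
for P,col in ((q(.6075,-.305,.044,.11,.095,.003),(0,0,255)),(q(.6075,-.305,.044,.1,.08,.019),(255,0,0))):
    p=((proj(P,"side")-[240,115]+.5)*5-.5).round().astype(int)
    cv2.polylines(z,[p],True,col,1)
cv2.imwrite("pics/chk.png",z)
E
```

```text
(no output)
```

View pics/chk.png

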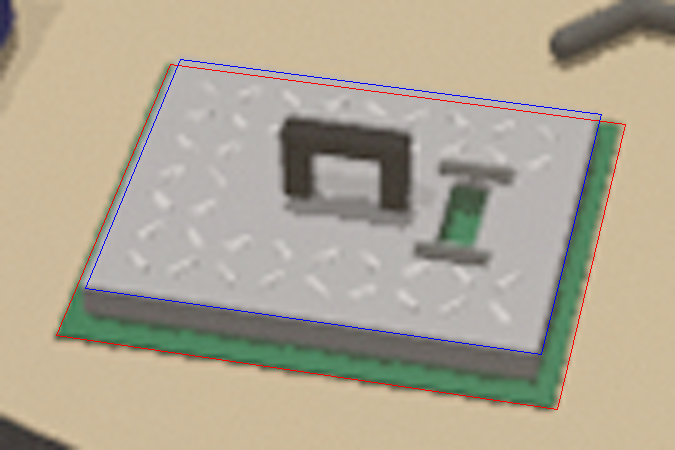

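The drawn outlines match both the mat and the lid to within about 2 mm, so the lid is flat and centred. Handing in.

```bash
python3 -c "
from bench import ticket
print(ticket.hand_in())"
```

```text
the job is handed in; nothing more can be done
None
```

The job is done and handed in at about 18 s of robot time. I pulled the red-handled pin about 50 mm straight out of the staple and set it down in the blue bin. Only then did I lift the lid off by its black handle and lower it onto the mat. I opened the fingers once the lid's weight was off the gripper.

- **Pictures after release:** The pin lies in the bin. The dark chest is still shut and nothing else has moved. The lid is flat, right side up and aligned with the mat.
- **Lid position:** In the side view the lid matches its expected outline, centred on the mat, to about 2 mm.
- **Robot:** The arm was clear of everything, and every force reading I saw stayed below about 9 N.
- **Disagreement:** The two cameras differed by 3–5 mm on the lid and pin, so I used positions between the two. The grasps worked. The arm hid part of the lid in the last top view, so I checked its centring from the side camera only.

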